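# Drive out the tuner bushings, blow out the bores and rack the guitar neck

## Robot

A 6-joint arm with a two-finger parallel gripper is mounted at the origin on the work surface. World frame = base frame: x ahead of the robot, y to its left, z up, the work surface at z = 0. Lengths are in mm, angles in rad, forces in N, time in s.
With the tool pointing down it reaches from about 250 to 725 mm from the base axis. Payload 4 kg.
Tool frame: the origin (TCP) lies at the very end of the fingers, on their centre line; the grasp point (between the pads) lies 19 mm behind it (env.hold_point_z is the distance from the TCP to the grasp point, in mm); y points along the fingers, z is the direction in which the jaws open and shut, and the axes are right-handed (so a half turn about y gives the same grasp; the last joint's range is limited). The gripper opens to 85 mm and grips with 20 to 120 N. Pads are 22 mm wide; open, the fingers measure 114 mm over their backs; the gripper's body (76 mm by 85 mm) begins 54 mm behind the grasp point. The pads swing forward as they close: fully open they stand 13 mm farther back than shut.
Start: joints at [1.151, 0.241, 0.005, 1.335, 0, 1.571], TCP at [203.787, 456.586, 231.306] pointing down, gripper open.
Joint ranges: [-2.72, 2.72], [-1.05, 1.87], [-1.09, 1.28], [-1.99, 2.15], [-1.42, 1.44], [-3.14, 3.14]. Speed limits (rad/s): [2.79, 2.79, 3.14, 3.14, 3.14, 3.14].

## Interface

Orientations are given as a unit quaternion [w, x, y, z].
In Python, from station import readout, read_camera, calibration, workorder, env gives the robot as it stands.
- The arm moves only by the shell command python3 -m creep 'ROWS'. ROWS is text: rows parted by semicolons, each of 7 numbers parted by spaces: the shift along the world's x, y, z normalised to -1 to 1, where 1 is 0.03 m, then the turn, a rotation vector about the world's x, y, z normalised to -1 to 1, where 1 is 0.08 rad, then the opening, from 0 (shut) to 1 (fully open). In form: dx dy dz wx wy wz jaw; .... A call has 1 to 10 rows; each row shifts and turns the commanded pose from where the row before left it; what a row does not reach is not made up. A row lasts 1/8 s, in which the tool goes at most 62.5 mm and 10.7 degrees, less where a joint would pass 70% of its speed; a pose out of reach is approached as far as the arm can. A call with a number of a shift or a turn outside -1 to 1 is refused whole. A call with a gripper value outside its range is refused whole. The fingers move at their own pace and stop on an object; the grip force is fixed at half the most. Time passes only in rows, so rows that do not move let the fingers close. It gives the time, the measured TCP pose, the force and the opening at its end, in the units of the state.
- readout.get_obs(): the state, without advancing time (a new reading comes with each control period).
- read_camera(name): name is "side" or "top" or "wrist"; returns the picture (384x512x3 uint8, blue, green, red); there is no depth.
- calibration(name): a dict with "fx", "fy", "cx", "cy" (pixels), "k1" (the pictures are not rectified: a ray, as slopes to the right and down, at radius r is drawn at 1 + k1 r^2 times it, then the intrinsics apply), "world_to_cam" (4x4, takes a point from world to camera coordinates). Camera axes: x right, y up, looking along -z (the intrinsics and any distortion apply to the point x, -y, -z); pixel columns grow to the right and rows downward; lengths in mm; the calibration is good to about 2 mm. A picture is of the moment at which its call begins: read the wrist's pose just before it. calibration takes no time and is no camera call; for the wrist camera it gives the pose at the moment of the call.
- workorder.hand_in(): hands the job in, once; it reports no verdict.
The state is a dict: "clock": time; "qpos": joint angles; "joint_velocities": joint speeds; "tau": joint torques, N m; "position": TCP position; "ee_rot": TCP orientation; "ft_force": force on the tool from outside, world axes, zero at the start; "ft_torque": the same for the moment, N m; "gripper_width": finger opening in mm.
Only numpy, scipy, OpenCV 4.12 (cv2) and the standard library are available. Lean on these libraries where they do the work, as an engineer would, in place of code of your own. Each camera call takes 0.05 s, during which the arm holds its last target. There are 200 camera calls.

## Task

Using the red-handled drift, push every brass tuner bushing that is still in the headstock of the guitar neck down out of its bore into the blue tray below (never touch the bushings with the fingers). With the neck still on its stand, then squeeze the orange trigger of the air gun fully for about a second to blow out the bores, and let it spring back. Stand the drift back in its wooden block, fully home, and set the neck gently down in the padded cradle, flat on both pads between the orange guides with the middle of its shaft at the middle of the cradle, either way round; leave the other things on the bench alone.

Things in the scene. Friction and masses are not known exactly. Their poses are not given: they have to be found in the camera images.
- neck_mid (a point): Short pale guitar neck, 380 mm long, 0.55 kg, lying face down (back up) on the stand. Point: middle of its shaft, 11 mm above the flat underside, within 10 mm of its balance point. x along it to the headstock, y across, z up. From here the shaft, 46 mm wide, 22 mm thick, runs from x = -90 to +94 mm; the heavy heel, darker, 46 mm wide, 50 mm tall, from -150 to -90 mm.
- head_mid (a point): Centre of the neck's headstock on its upper (back) face, 162 mm ahead of neck_mid along the neck; axes as the neck. The headstock is 136 mm long, 76 mm wide, 18 mm thick and shares the shaft's flat underside. Six vertical through bores, 14 mm wide, at x = -36, 0 and +36, y = -18 and +18 mm from here.
- stand: Plywood stand, 400 x 90 mm, fixed to the bench; x along it, heel to headstock; origin under its middle. Three cross bars carry the neck's underside 60 mm above the bench, at x = -165 (heel), +63 and +183 mm (both ends of the headstock); neck_mid lies at x = -40. Blue guides, 9 mm high, stand beside the heel and the headstock tip: lift the neck straight up.
- tray_mid (a point): Middle of the floor of the blue catch tray in the stand, right below the six bores, 12.5 mm above the bench; axes of the stand. The tray is 106 mm along x, 82 mm across, with walls 18 mm high.
- gun_grip (a point): Air gun fixed to the stand, beside the headstock: middle of its upright black grip (24 mm along the stand's x, 20 mm along y, top 152 mm above the bench), 125 mm above the bench. Axes of the stand; the trigger is on its -y side. Fully squeezed, grip and trigger measure 34 mm over their outer faces at this height (46 mm at rest), 17 mm of it either side of y = -7 mm.
- trigger_pad (a point): Orange trigger, an upright bar 14 mm wide, 8 mm thick, from 62 to 140 mm above the bench, hinged at its lower end; at rest it stands 32 mm from the middle of the grip, centre to centre, on the nozzle side. Point: its middle line 63 mm above the hinge.
- trigger (a joint): Angle of the trigger: 0 at rest, 0.20 rad fully squeezed against its stop (its point then moves about 13 mm towards the grip). The spring takes 3 N at rest, 7 N when fully squeezed, at the point.
- drift_mid (a point): Drift punch, 0.12 kg, standing in its block: red round handle 22 mm in diameter, 60 mm long, with a steel rod 9 mm in diameter sticking 65 mm out of its lower end. The point is the centre of the handle, 95 mm above the rod's tip. z runs up the drift. When fully home the handle's shoulder rests on the block.
- block_mouth (a point): Wooden drift block, 50 x 50 x 80 mm, fixed to the bench: centre of the mouth of its hole, at its top, 80 mm above the bench. The hole is vertical, 13 mm wide, 70 mm deep, with a 3 mm chamfer.
- cradle_mid (a point): Cradle: loose heavy dark board 220 x 110 mm, 2.2 kg, with two cross bars (24 mm wide) 70 mm either side of its middle, topped with grey pads 58 mm above the bench; orange guides beside each pad, 66 mm apart, rise 16 mm above it. Point: middle of the cradle at pad height. x along the board, y across, z up.
- bushing0_mid (a point): Brass tuner bushing (absent in some starts), 17 mm tall: plug 13 mm wide, flange below 18 mm wide, 2.5 mm thick; tight in the bore at x = -36, y = 18 mm from head_mid. Point: its centre, z up. In place, its top is 3 to 4 mm below the headstock's top. It resists with some 5 to 15 N until its top is about 5 mm above the headstock's underside, then drops out.
- bushing1_mid (a point): Brass tuner bushing (absent in some starts), 17 mm tall: plug 13 mm wide, flange below 18 mm wide, 2.5 mm thick; tight in the bore at x = 0, y = 18 mm from head_mid. Point: its centre, z up. In place, its top is 3 to 4 mm below the headstock's top. It resists with some 5 to 15 N until its top is about 5 mm above the headstock's underside, then drops out.
- bushing2_mid (a point): Brass tuner bushing (absent in some starts), 17 mm tall: plug 13 mm wide, flange below 18 mm wide, 2.5 mm thick; tight in the bore at x = 36, y = 18 mm from head_mid. Point: its centre, z up. In place, its top is 3 to 4 mm below the headstock's top. It resists with some 5 to 15 N until its top is about 5 mm above the headstock's underside, then drops out.
- bushing3_mid (a point): Brass tuner bushing (absent in some starts), 17 mm tall: plug 13 mm wide, flange below 18 mm wide, 2.5 mm thick; tight in the bore at x = -36, y = -18 mm from head_mid. Point: its centre, z up. In place, its top is 3 to 4 mm below the headstock's top. It resists with some 5 to 15 N until its top is about 5 mm above the headstock's underside, then drops out.
- bushing4_mid (a point): Brass tuner bushing (absent in some starts), 17 mm tall: plug 13 mm wide, flange below 18 mm wide, 2.5 mm thick; tight in the bore at x = 0, y = -18 mm from head_mid. Point: its centre, z up. In place, its top is 3 to 4 mm below the headstock's top. It resists with some 5 to 15 N until its top is about 5 mm above the headstock's underside, then drops out.
- bushing5_mid (a point): Brass tuner bushing (absent in some starts), 17 mm tall: plug 13 mm wide, flange below 18 mm wide, 2.5 mm thick; tight in the bore at x = 36, y = -18 mm from head_mid. Point: its centre, z up. In place, its top is 3 to 4 mm below the headstock's top. It resists with some 5 to 15 N until its top is about 5 mm above the headstock's underside, then drops out.
- coffee_cup: Bystander, not to be disturbed: green coffee cup, 80 mm wide, 95 mm tall. Origin at its underside.
- tape_roll: Bystander, not to be disturbed: blue roll of tape, 90 mm wide, 24 mm tall. Origin at its underside.
- pliers: Bystander, not to be disturbed: pliers, 150 mm long, red and black handles. Origin at its underside.
- sanding_block: Bystander, not to be disturbed: cork sanding block 100 x 60 x 32 mm. Origin at its underside.
- screwdriver: Bystander, not to be disturbed: screwdriver lying on the bench. Origin at its underside.
- glue: Bystander, not to be disturbed: white glue bottle with an orange cap, 52 mm wide, 140 mm tall. Origin at its underside.
There are look-alikes about, which are no part of the job. Of the things shaped like the part that bears block_mouth, the wooden one is meant.

How it is judged:
By the outcome, as a careful person would: the job done as asked, in the order asked, and still so for the second after the job is handed in, with the robot touching nothing.
Of bushing0, bushing1, bushing2, bushing3, bushing4, bushing5 only 4 to 6 are there at a start; the rules pass over those that are not, and their reading is None.
At some moment in a run one of cradle may be knocked a few centimetres aside while the robot is not near it.
It also fails if it takes over 200 s, if anything falls off the work surface, if the arm or the gripper's body presses on something with over 40 N, if the wrist force passes 120 N, or if a joint passes its speed limit or range.

## Working session

There is one attempt and no reset: what is moved stays moved. The work goes in short steps, Python scripts to look and compute and a shell command to move; the robot and the scene stay as the last step left them, time stands still between calls to the robot, and variables do not carry over. Pictures are saved under pics/ and viewed, about 12 in all and at most 16, crops included, and the job is handed in when it is done.

```bash
ls; mkdir -p pics
python3 - <<'E'
from station import readout, read_camera, calibration
import cv2,numpy as np
print(readout.get_obs())
for n in("top","side","wrist"):
    im=read_camera(n); cv2.imwrite(f"pics/{n}0.png",im); c=calibration(n); print(n,c)
E
```

```text
pics
{'clock': 0.0, 'qpos': array([1.15099150e+00, 2.41415648e-01, 3.75658556e-03, 1.33521066e+00,
       1.45110646e-05, 1.57077843e+00]), 'joint_velocities': array([1.89959645e-04, 4.26320789e-05, 8.44510800e-04, 5.54866383e-04,
       6.47964992e-04, 4.02220376e-04]), 'tau': array([ 1.13332520e-03, -3.72320831e+01,  2.52406383e+01,  1.70655444e-02,
       -4.51684139e-05,  5.70815416e-06]), 'position': array([203.5340072 , 456.0190144 , 230.42397821]), 'ee_rot': array([-0.69087172,  0.69230351, -0.14748742,  0.14717189]), 'ft_force': array([ 0.17453644, -0.36311509, -0.06656521]), 'ft_torque': array([-0.01543453,  0.01007552, -0.04523196]), 'gripper_width': 85.49178282203408}
top {'fx': 424.29715149814535, 'fy': 424.29715149814535, 'cx': 255.15106906285496, 'cy': 191.23754304362058, 'k1': -0.05013010944653668, 'world_to_cam': array([[ 7.24386339e-03, -9.99969360e-01, -2.96757364e-03,
         1.91898519e+00],
       [ 9.90300521e-01,  6.76197685e-03,  1.38777356e-01,
        -5.44081182e+02],
       [-1.38753037e-01, -3.94407393e-03,  9.90319160e-01,
        -1.26439909e+03],
    
[... 370 characters left out ...]
17742e-01,
        -1.33921210e+02],
       [-7.94523876e-02, -6.73683897e-01,  7.34736228e-01,
        -1.20210772e+03],
       [ 0.00000000e+00,  0.00000000e+00,  0.00000000e+00,
         1.00000000e+00]])}
wrist {'fx': 299.570437793481, 'fy': 299.570437793481, 'cx': 256.9517265802297, 'cy': 195.9789157773007, 'k1': -0.022092656253932474, 'world_to_cam': array([[ 4.07169448e-01,  9.13352260e-01, -8.30412206e-04,
        -4.98273433e+02],
       [-8.71802734e-01,  3.88375378e-01, -2.98537367e-01,
         3.80307065e+01],
       [-2.72347267e-01,  1.22279251e-01,  9.54397585e-01,
        -3.80775598e+02],
       [ 0.00000000e+00,  0.00000000e+00,  0.00000000e+00,
         1.00000000e+00]])}
```

```bash
python3 - <<'E'
import cv2
for n in("top","side"):
    cv2.imwrite(f"pics/{n}0b.png",cv2.resize(cv2.imread(f"pics/{n}0.png"),(800,600),interpolation=cv2.INTER_CUBIC))
E
cat > h.py <<'E'
from station import readout, read_camera, calibration
import cv2,numpy as np
def K(c): return np.array([[c['fx'],0,c['cx']],[0,c['fy'],c['cy']],[0,0,1.]])
def ray(c,uv):
    k=np.array([c['k1'],0,0,0.])
    p=cv2.undistortPoints(np.array([[uv]],float),K(c),k)[0,0]
    W=c['world_to_cam'];R=W[:3,:3];o=-R.T@W[:3,3]
    return o,R.T@np.array([p[0],-p[1],-1])
def atz(c,uv,z):
    o,d=ray(c,uv); return o+d*(z-o[2])/d[2]
def proj(c,P):
    W=c['world_to_cam'];q=W[:3,:3]@np.array(P,float)+W[:3,3];q=q*[1,-1,-1]
    k=np.array([c['k1'],0,0,0.])
    return cv2.projectPoints(q[None],np.zeros(3),np.zeros(3),K(c),k)[0][0,0]
def tri(obs):
    A=np.zeros((3,3));b=np.zeros(3)
    for c,uv in obs:
        o,d=ray(c,uv);d/=np.linalg.norm(d);M=np.eye(3)-np.outer(d,d);A+=M;b+=M@o
    return np.linalg.solve(A,b)
E
```

```text
(no output)
```

View pics/top0b.png

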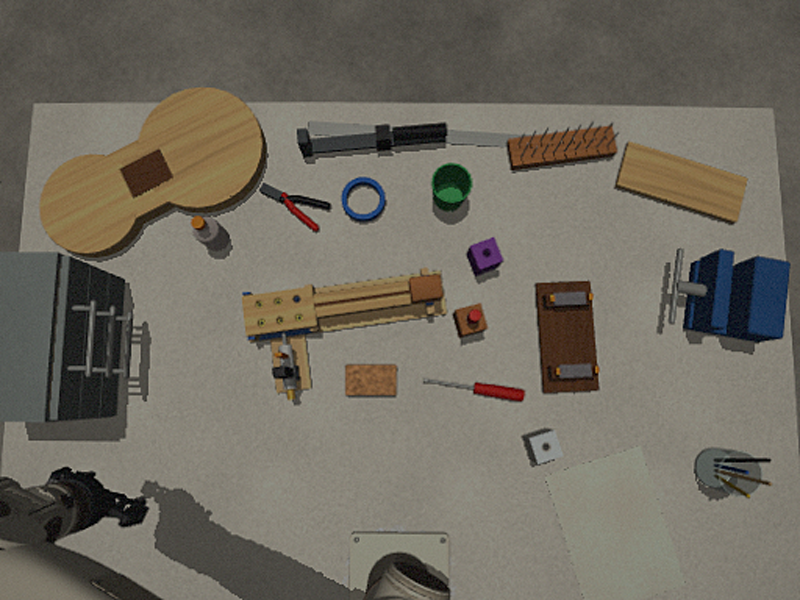

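View pics/side0b.png

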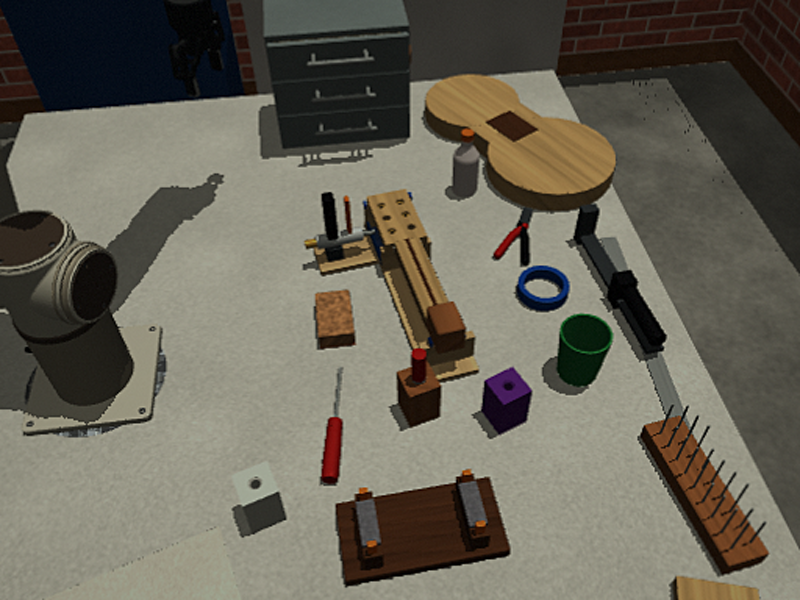

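Run:
```python
import cv2,numpy as np
t=cv2.imread("pics/top0.png");s=cv2.imread("pics/side0.png")
a=cv2.resize(t[165:265,150:290],(800,571),interpolation=cv2.INTER_CUBIC); cv2.imwrite("pics/c1.png",a)
b=cv2.resize(t[145:255,285:395],(400,400),interpolation=cv2.INTER_CUBIC)
c=cv2.resize(s[110:250,190:330],(400,400),interpolation=cv2.INTER_CUBIC)
cv2.imwrite("pics/c2.png",np.hstack([b,c]))
```

```text
(no output)
```

View pics/c1.png

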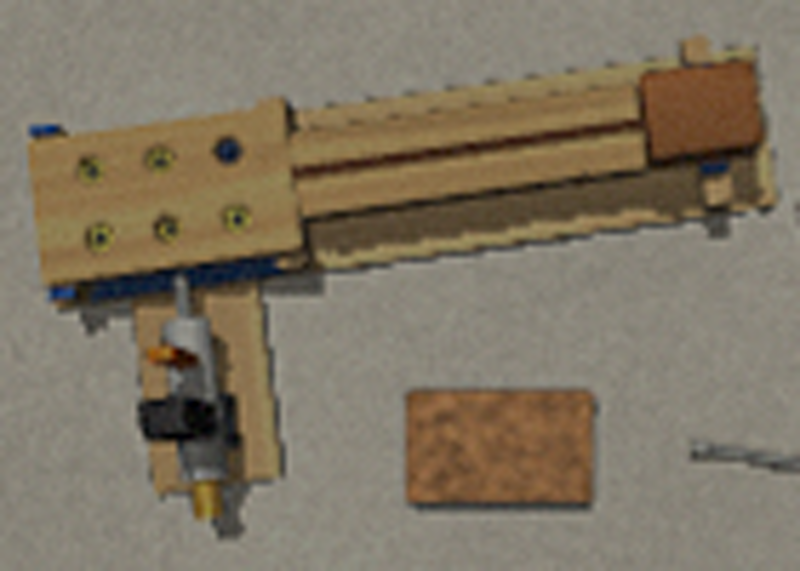

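View pics/c2.png

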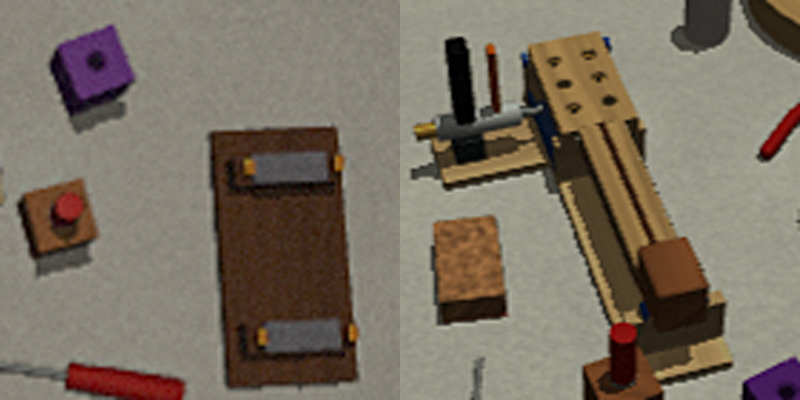

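Run:
```python
from h import *
t=calibration("top");s=calibration("side")
T=lambda x,y:(150+x/5.714-.4,165+y/5.714-.4)
T2=lambda x,y:(285+x/3.636-.4,145+y/3.636-.4)
S2=lambda x,y:(190+(x-400)/2.857-.3,110+y/2.857-.3)
np.set_printoptions(precision=1,suppress=True)
B=[(92,168),(160,157),(228,150),(100,236),(168,227),(236,217)]
P=[atz(t,T(*b),76) for b in B]
for b,p in zip(B,P):print('bore',b,p)
Ps=[(554,61),(564,84),(573,107),(589,54),(598,76),(609,100)]
print('side bores'); 
for b in Ps: print(b,atz(s,S2(*b),76))
print('drift top',atz(t,T2(69,207),140),atz(s,S2(622,333),140),tri([(t,T2(69,207)),(s,S2(622,333))]))
print('grip top',atz(t,T(165,417),152),atz(s,S2(457,43),152))
print('trig top',atz(t,T(160,353),140),atz(s,S2(491,47),140))
print('pads',atz(t,T2(292,167),58),atz(t,T2(303,336),58))
print('guides',[atz(t,T2(*p),74) for p in[(249,168),(338,162),(262,335),(352,331)]])
print('heel top corners',[atz(t,T(*p),110) for p in[(640,70),(757,62),(763,148),(650,160)]])
print('head corners',[atz(t,T(*p),78) for p in[(28,141),(286,98),(302,250),(44,286)]])
# tool pose
from scipy.spatial.transform import Rotation as Ro
q=readout.get_obs()['ee_rot'];print(Ro.from_quat(q,scalar_first=True).as_matrix())
```

```text
bore (92, 168) [528.6 272.5  76. ]
bore (160, 157) [534.6 237.   76. ]
bore (228, 150) [538.5 201.5  76. ]
bore (100, 236) [492.9 267.   76. ]
bore (168, 227) [497.9 231.7  76. ]
bore (236, 217) [503.4 196.3  76. ]
side bores
(554, 61) [493.2 267.6  76. ]
(564, 84) [499.1 231.6  76. ]
(573, 107) [503.8 196.9  76. ]
(589, 54) [529.3 273.1  76. ]
(598, 76) [533.8 238.5  76. ]
(609, 100) [539.7 201.8  76. ]
drift top [ 501.4 -131.3  140. ] [ 503.3 -134.5  140. ] [ 502.8 -131.7  136.3]
grip top [397.3 216.2 152. ] [399.2 217.3 152. ]
trig top [428.9 221.9 140. ] [430.5 221.4 140. ]
pads [ 545.7 -326.9   58. ] [ 405.5 -332.2   58. ]
guides [array([ 542.3, -287.2,   74. ]), array([ 547.8, -361. ,   74. ]), array([ 405.6, -294.6,   74. ]), array([ 409.2, -368.1,   74. ])]
heel top corners [array([576.4, -13. , 110. ]), array([580.9, -72.7, 110. ]), array([536.7, -75.6, 110. ]), array([530.1, -18.3, 110. ])]
head corners [array([542.3, 306.2,  78. ]), array([565.9, 171.6,  78. ]), array([486.2, 161.3,  78. ]), array([466.4, 294.9,  78. ])]
[[ 0.9 -0.   0.4]
 [-0.4 -0.   0.9]
 [-0.  -1.  -0. ]]
```

```bash
python3 -m creep '0.5 -0.98 0 0 0 0.35 1;0.5 -0.98 0 0 0 0.35 1;0.5 -0.98 0 0 0 0.35 1;0.5 -0.98 0 0 0 0.35 1;0.5 -0.98 0 0 0 0.35 1;0.5 -0.98 0 0 0 0.35 1;0.5 -0.98 0 0 0 0.35 1;0.5 -0.98 0 0 0 0.35 1;0.5 -0.98 0 0 0 0.35 1;0.5 -0.98 0 0 0 0.35 1' && python3 -m creep '0.5 -0.98 0 0 0 0.35 1;0.5 -0.98 0 0 0 0.35 1;0.5 -0.98 0 0 0 0.35 1;0.5 -0.98 0 0 0 0.35 1;0.5 -0.98 0 0 0 0.35 1;0.5 -0.98 0 0 0 0.35 1;0.5 -0.98 0 0 0 0.35 1;0.4 -0.9 0 0 0 0.35 1;0.4 -0.9 0 0 0 0.35 1;0 0 0 0 0 0.35 1'
python3 - <<'E'
from h import *
from scipy.spatial.transform import Rotation as Ro
o=readout.get_obs();print(o['position'],o['qpos'],Ro.from_quat(o['ee_rot'],scalar_first=True).as_matrix().round(3),o['ft_force'])
c=calibration("wrist");im=read_camera("wrist");cv2.imwrite("pics/w1.png",im)
t=calibration("top"); print('white',atz(t,(347.5,286),80))
print(proj(c,[502,-132,140]),proj(c,[502,-132,80]))
W=c['world_to_cam'];print('cam',-W[:3,:3].T@W[:3,3])
E
```

```text
clock: 1.4
position: [354.0, 161.5, 231.1]
ee_rot: [-0.705, 0.705, -0.049, 0.049]
ft_force: [-0.3, 0.1, -0.1]
gripper_width: 85.5
clock: 2.65
position: [483.1, -98.6, 230.7]
ee_rot: [0.705, -0.705, -0.049, 0.049]
ft_force: [-0.8, -0.3, 0.4]
gripper_width: 85.3
[483.07329206 -98.64706565 230.67849417] [-2.01374833e-01  2.27724195e-01 -1.33747946e-02  1.33047426e+00
 -1.02119387e-04 -3.39892620e-01] [[ 0.99  -0.001 -0.138]
 [ 0.138  0.     0.99 ]
 [-0.001 -1.     0.   ]] [-0.78029323 -0.25184363  0.44723032]
white [ 263.34039604 -263.41505241   80.        ]
[214.62071351 217.36917694] [222.41133079 196.03034255]
cam [ 405.94522616 -109.81063463  374.46744466]
```

View pics/w1.png

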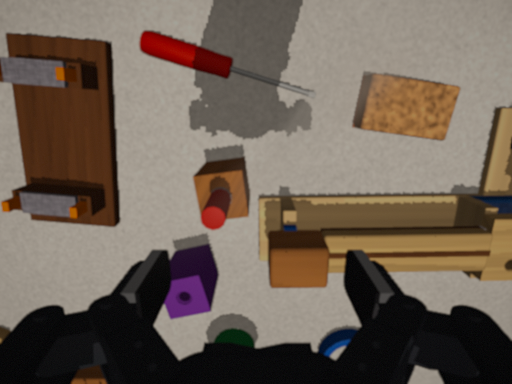

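```bash
python3 -m creep '0.32 -0.55 0 0 0 0 0.65;0.3 -0.55 0 0 0 0 0.65;0 0 -0.92 0 0 0 0.65;0 0 -0.92 0 0 0 0.65;0 0 -0.92 0 0 0 0.65;0 0 -0.92 0 0 0 0.65;0 0 -0.92 0 0 0 0.65;0 0 0 0 0 0 0.65' && python3 -m creep '0 0 0 0 0 0 0;0 0 0 0 0 0 0;0 0 0 0 0 0 0;0 0 0 0 0 0 0;0 0 0 0 0 0 0;0 0 0 0 0 0 0'
```

```text
clock: 3.7
position: [499.8, -130.2, 91.2]
ee_rot: [0.706, -0.705, -0.048, 0.051]
ft_force: [-1.4, 0.4, -0.6]
gripper_width: 56.0
clock: 4.45
position: [502.8, -131.0, 95.0]
ee_rot: [-0.705, 0.706, 0.051, -0.048]
ft_force: [0.3, -1.7, 7.0]
gripper_width: 20.7
```

```bash
python3 -m creep '0 0 0.4 0 0 0 0;0 0 0.7 0 0 0 0;0 0 0.9 0 0 0 0;0 0 0.9 0 0 0 0;0 0 0.9 0 0 0 0;0 0 0.9 0 0 0 0;0 0 0.3 0 0 0 0;0 0 0 0 0 0 0'
python3 - <<'E'
from h import *
for i in range(3):
    o=readout.get_obs();print(o['position'],o['ft_force'],o['gripper_width'])
    im=read_camera(["wrist","side","top"][i]);cv2.imwrite(f"pics/d{i}.png",im)
p=readout.get_obs()['position']
for n in("wrist","side","top"):
  c=calibration(n); print(n,[proj(c,p+[0,0,k]).round(0) for k in(49,-11,-76)])
E
```

```text
clock: 5.45
position: [501.3, -130.0, 243.3]
ee_rot: [0.705, -0.705, -0.05, 0.05]
ft_force: [-0.8, 0.1, -0.9]
gripper_width: 20.5
[ 501.28967341 -129.9802087   243.25412745] [-0.78110634  0.08648657 -0.89825889] 20.465128863213437
[ 500.85907961 -129.90365022  242.4131709 ] [ 0.2664216  -0.17003165 -1.92662467] 20.80246114173479
[ 500.62254856 -129.88351185  241.99359827] [-0.45056801 -0.69796425 -2.06304341] 20.59062461499755
wrist [array([258., 317.]), array([257., 245.]), array([257., 207.])]
side [array([266., 177.]), array([266., 197.]), array([266., 217.])]
top [array([310., 195.]), array([307., 198.]), array([304., 201.])]
```

Run:
```python
import cv2,numpy as np
w=cv2.imread("pics/d0.png")[170:330,177:337];s=cv2.imread("pics/d1.png")[160:240,226:306]
cv2.imwrite("pics/d.png",np.hstack([cv2.resize(w,(400,400),interpolation=2),cv2.resize(s,(400,400),interpolation=2)]))
```

```text
(no output)
```

View pics/d.png

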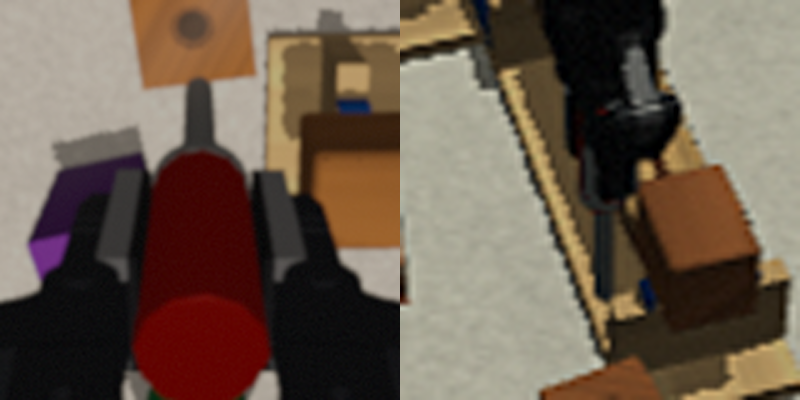

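```bash
python3 - <<'E'
from h import *
c=calibration("wrist");print('mouth',atz(c,(253.8,181.2),80), 'tip at 166',atz(c,(256.8,205),166),'handle top 291',atz(c,(257.8,312),291), readout.get_obs()['position'])
E
python3 -m creep '0 0.9 0 0 0 0 0;0 1 0 0 0 0 0;0 1 0 0 0 0 0;0 1 0 0 0 0 0;0 1 0 0 0 0 0;0 1 0 0 0 0 0;0 1 0 0 0 0 0;0 1 0 0 0 0 0;0 1 0 0 0 0 0;0 1 0 0 0 0 0' && python3 -m creep '0.1 1 0 0 0 0 0;0 0 -0.7 0 0 0 0;0 0 -0.9 0 0 0 0;0 0 -0.8 0 0 0 0;0 0 -0.1 0 0 0 0;0 0 0 0 0 0 0'
python3 - <<'E'
from h import *
o=readout.get_obs();p=o['position'];print(p)
c=calibration("wrist");im=read_camera("wrist");cv2.imwrite("pics/b1.png",im)
cv2.imwrite("pics/b1c.png",cv2.resize(im[150:330,130:370],(800,600),interpolation=2))
print('pred bore',proj(c,[503.6,196.6,78]),'tip',proj(c,p-[0,0,76]))
E
```

```text
mouth [ 501.93581354 -132.92910927   80.        ] tip at 166 [ 498.46161456 -130.37475422  166.        ] handle top 291 [ 498.22701974 -130.23505082  291.        ] [ 500.52179094 -129.90879229  241.82979433]
clock: 6.85
position: [500.7, 167.6, 242.0]
ee_rot: [-0.705, 0.706, 0.049, -0.05]
ft_force: [-0.5, -0.7, -0.9]
gripper_width: 20.6
clock: 7.6
position: [504.3, 196.7, 168.2]
ee_rot: [-0.705, 0.705, 0.049, -0.05]
ft_force: [0.0, 0.3, -1.0]
gripper_width: 20.4
[504.27682386 196.73673758 168.19917324]
pred bore [257.09983393 200.78894468] tip [257.17367982 207.3539754 ]
```

View pics/b1c.png

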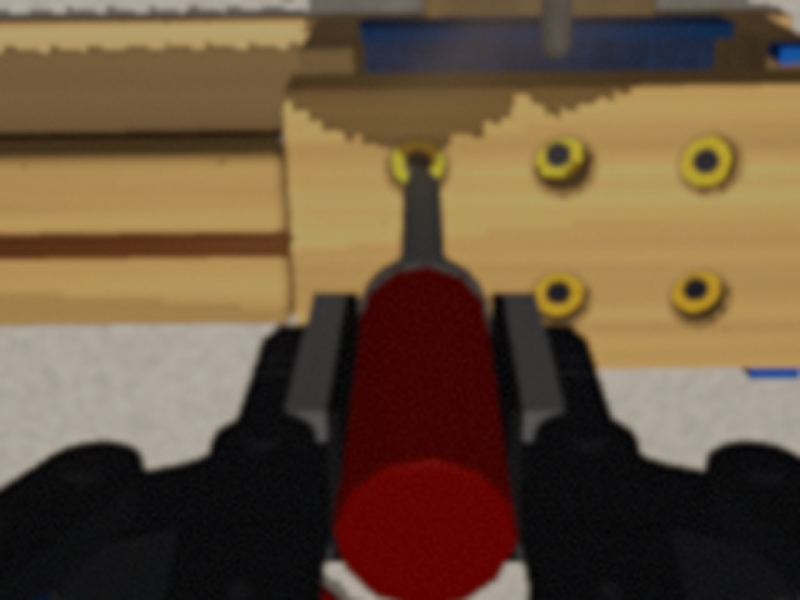

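Run:
```python
from h import *
c=calibration("wrist");p=readout.get_obs()['position'];print(p)
f=lambda x,y:(130+x/3.3333-.35,150+y/3.3333-.35)
for n,xy in dict(b0=(418,162),b1=(561,160),b2=(707,161),b4=(559,296),b5=(696,292)).items(): print(n,atz(c,f(*xy),75))
for y in (165,172,180): print('tip',y,atz(c,f(421,y),92))
print('top handle',atz(c,f(426,530),217))
im=cv2.imread("pics/b1.png")
cv2.imwrite("pics/b1d.png",cv2.resize(im[180:230,230:290],(720,600),interpolation=2))
```

```text
[504.773787   196.91315844 168.89892722]
b0 [503.50891326 195.01176411  75.        ]
b1 [497.99390569 230.33324673  75.        ]
b2 [493.13737205 266.63734283  75.        ]
b4 [534.79682346 236.57548445  75.        ]
b5 [528.71220808 271.87629839  75.        ]
tip 165 [498.694403   195.12876018  92.        ]
tip 172 [500.39182326 195.36720845  92.        ]
tip 180 [502.34099735 195.64102022  92.        ]
top handle [501.65035334 196.38419199 217.        ]
```

View pics/b1d.png

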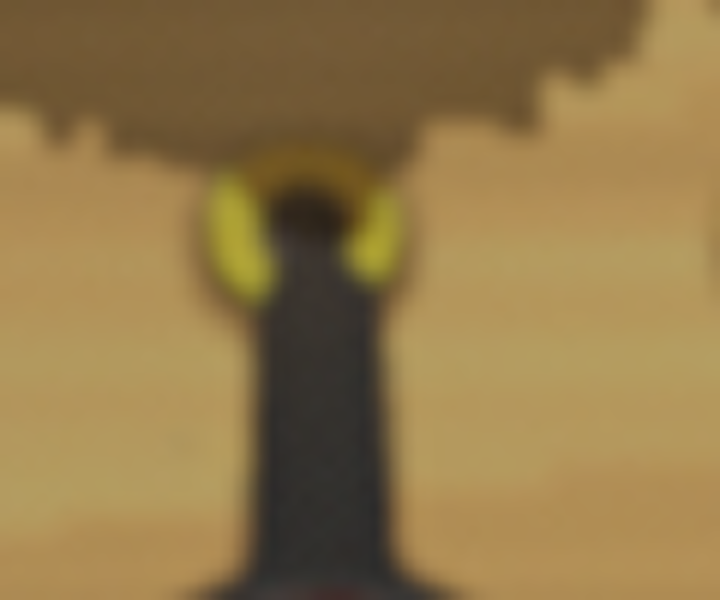

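```bash
python3 -m creep '0 0 -0.3 0 0 0 0;0 0 -0.2 0 0 0 0;0 0 -0.1 0 0 0 0;0 0 -0.1 0 0 0 0;0 0 -0.1 0 0 0 0' && python3 -m creep '0 0 -0.15 0 0 0 0;0 0 -0.15 0 0 0 0;0 0 -0.15 0 0 0 0;0 0 -0.1 0 0 0 0;0 0 0 0 0 0 0'
```

```text
clock: 8.28
position: [505.4, 197.1, 146.8]
ee_rot: [0.706, -0.705, -0.051, 0.048]
ft_force: [-2.5, -1.4, 9.4]
gripper_width: 20.7
clock: 8.9
position: [504.0, 196.7, 127.1]
ee_rot: [-0.705, 0.706, 0.049, -0.05]
ft_force: [0.3, 0.2, -1.6]
gripper_width: 20.7
```

```bash
python3 -m creep '0 0 0.6 0 0 0 0;0 0 0.6 0 0 0 0;-0.09 0.59 0 0 0 0 0;-0.085 0.595 0 0 0 0 0;0 0 0 0 0 0 0' && python3 -m creep '0 0 -0.2 0 0 0 0;0 0 -0.2 0 0 0 0;0 0 -0.15 0 0 0 0' && python3 -m creep '0 0 -0.15 0 0 0 0;0 0 -0.15 0 0 0 0;0 0 -0.15 0 0 0 0;0 0 -0.15 0 0 0 0;0 0 0 0 0 0 0'
```

```text
clock: 9.52
position: [498.2, 234.1, 162.8]
ee_rot: [-0.705, 0.705, 0.05, -0.051]
ft_force: [-0.1, 0.1, -0.7]
gripper_width: 20.4
clock: 9.9
position: [498.9, 231.9, 146.6]
ee_rot: [-0.705, 0.706, 0.049, -0.05]
ft_force: [-0.9, -0.3, 7.3]
gripper_width: 20.9
clock: 10.52
position: [498.6, 232.1, 128.4]
ee_rot: [-0.705, 0.706, 0.049, -0.05]
ft_force: [0.1, 0.7, -0.5]
gripper_width: 20.3
```

```bash
python3 -m creep '0 0 0.6 0 0 0 0;0 0 0.6 0 0 0 0;-0.09 0.59 0 0 0 0 0;-0.085 0.595 0 0 0 0 0;0 0 0 0 0 0 0'
python3 - <<'E'
from h import *
c=calibration("wrist");p=readout.get_obs()['position'];im=read_camera("wrist");cv2.imwrite("pics/b2.png",im)
print(p,proj(c,[493.1,267,75]))
cv2.imwrite("pics/b2c.png",cv2.resize(im[170:260,130:290],(800,450),interpolation=2))
E
```

```text
clock: 11.15
position: [493.0, 269.6, 164.2]
ee_rot: [-0.705, 0.705, 0.05, -0.051]
ft_force: [0.1, -0.1, -0.7]
gripper_width: 20.8
[492.95375728 269.56932171 164.19977721] [254.03705592 201.7573036 ]
```

View pics/b2c.png

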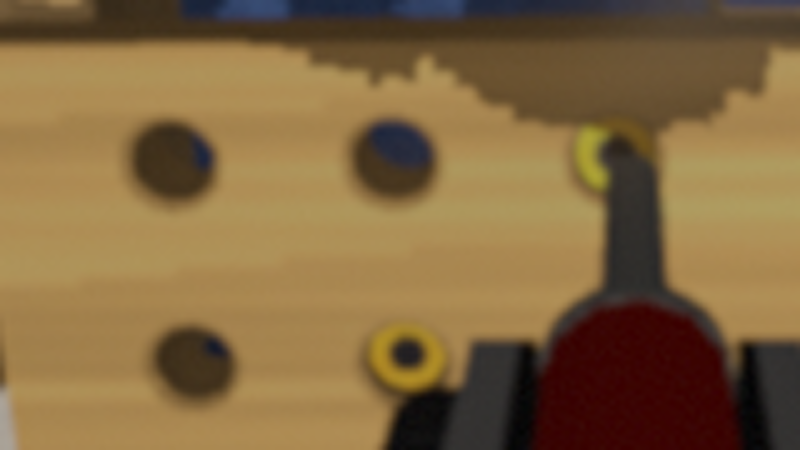

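```bash
python3 -m creep '0 0 -0.2 0 0 0 0;0 0 -0.2 0 0 0 0;0 0 -0.15 0 0 0 0' && python3 -m creep '0 0 -0.15 0 0 0 0;0 0 -0.15 0 0 0 0;0 0 -0.15 0 0 0 0;0 0 -0.15 0 0 0 0;0 0 0 0 0 0 0' && python3 -m creep '0 0 0.6 0 0 0 0;0 0 0.6 0 0 0 0;0.595 0.085 0 0 0 0 0;0.59 0.09 0 0 0 0 0;0 0 0 0 0 0 0;0 0 0 0 0 0 0' && python3 -m creep '0 0 -0.2 0 0 0 0;0 0 -0.2 0 0 0 0;0 0 -0.15 0 0 0 0' && python3 -m creep '0 0 -0.15 0 0 0 0;0 0 -0.15 0 0 0 0;0 0 -0.15 0 0 0 0;0 0 -0.15 0 0 0 0;0 0 0 0 0 0 0'
```

```text
clock: 11.58
position: [494.4, 267.8, 149.9]
ee_rot: [0.706, -0.705, -0.05, 0.049]
ft_force: [-2.0, -2.1, 13.0]
gripper_width: 20.2
clock: 12.2
position: [493.3, 267.5, 129.7]
ee_rot: [-0.705, 0.706, 0.049, -0.05]
ft_force: [-0.0, -0.9, -0.7]
gripper_width: 20.6
clock: 12.95
position: [528.7, 272.9, 166.3]
ee_rot: [-0.705, 0.706, 0.049, -0.05]
ft_force: [-0.4, 0.1, -1.3]
gripper_width: 20.8
clock: 13.32
position: [529.7, 273.5, 150.9]
ee_rot: [0.706, -0.705, -0.05, 0.049]
ft_force: [-0.5, -0.8, 7.9]
gripper_width: 20.7
clock: 13.95
position: [528.6, 272.8, 130.9]
ee_rot: [-0.705, 0.706, 0.049, -0.05]
ft_force: [-1.0, 0.1, -1.2]
gripper_width: 20.9
```

```bash
python3 -m creep '0 0 0.6 0 0 0 0;0 0 0.55 0 0 0 0;0.085 -0.595 0 0 0 0 0;0.09 -0.59 0 0 0 0 0;0 0 0 0 0 0 0;0 0 0 0 0 0 0' && python3 -m creep '0 0 -0.2 0 0 0 0;0 0 -0.2 0 0 0 0;0 0 -0.15 0 0 0 0' && python3 -m creep '0 0 -0.15 0 0 0 0;0 0 -0.15 0 0 0 0;0 0 -0.15 0 0 0 0;0 0 -0.2 0 0 0 0;0 0 0 0 0 0 0' && python3 -m creep '0 0 0.8 0 0 0 0;0 0 0.9 0 0 0 0;0 0 0.9 0 0 0 0;0 0 0.9 0 0 0 0;0 -0.6 0.1 0 0 0 0;0 -0.9 0 0 0 0 0;0 -0.9 0 0 0 0 0;0 -0.9 0 0 0 0 0;0 0 0 0 0 0 0'
python3 - <<'E'
from h import *
c=calibration("top");im=read_camera("top");cv2.imwrite("pics/t1.png",im)
print([proj(c,[x,y,76]).round() for x,y in[(534,237),(498,232)]])
s=read_camera("side")
cv2.imwrite("pics/t1c.png",np.hstack([cv2.resize(im[175:225,150:210],(400,333),interpolation=2),cv2.resize(s[115:160,225:279],(400,333),interpolation=2)]))
E
```

```text
clock: 14.7
position: [534.6, 237.0, 166.3]
ee_rot: [-0.705, 0.705, 0.049, -0.05]
ft_force: [-0.3, -0.5, -2.1]
gripper_width: 20.7
clock: 15.08
position: [535.2, 238.5, 151.4]
ee_rot: [0.706, -0.705, -0.051, 0.049]
ft_force: [-2.6, -0.7, 8.4]
gripper_width: 20.6
clock: 15.7
position: [534.0, 237.3, 129.4]
ee_rot: [-0.705, 0.706, 0.049, -0.05]
ft_force: [-1.5, -0.3, -1.6]
gripper_width: 20.6
clock: 16.82
position: [534.1, 135.6, 237.5]
ee_rot: [-0.705, 0.706, 0.047, -0.049]
ft_force: [0.3, 0.1, -1.3]
gripper_width: 20.7
[array([178., 192.]), array([179., 204.])]
```

View pics/t1c.png

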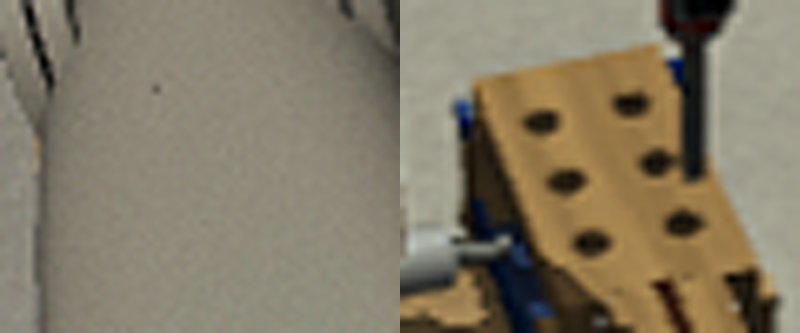

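```bash
python3 -m creep '-0.1 -0.9 0 0 0 0 0;-0.1 -0.9 0 0 0 0 0;-0.1 -0.9 0 0 0 0 0;-0.1 -0.9 0 0 0 0 0;-0.1 -0.9 0 0 0 0 0;-0.1 -0.9 0 0 0 0 0;-0.1 -0.9 0 0 0 0 0;-0.1 -0.9 0 0 0 0 0;-0.1 -0.9 0 0 0 0 0;-0.1 -0.8 0 0 0 0 0' && python3 -m creep '0 0 -0.8 0 0 0 0;0 0 -0.8 0 0 0 0;0 0 -0.7 0 0 0 0;0 0 0 0 0 0 0;0 0 0 0 0 0 0'
python3 - <<'E'
from h import *
c=calibration("wrist");p=readout.get_obs()['position'];im=read_camera("wrist");cv2.imwrite("pics/m.png",im)
print(p,'mouth',proj(c,[501.9,-132.5,80]),'edge',proj(c,p-[5.5,0.5,76]))
cv2.imwrite("pics/mc.png",cv2.resize(im[170:240,215:299],(720,600),interpolation=2))
E
```

```text
clock: 18.18
position: [504.7, -128.7, 238.3]
ee_rot: [0.705, -0.705, -0.05, 0.05]
ft_force: [-0.3, -0.5, -1.1]
gripper_width: 20.8
clock: 18.8
position: [505.3, -128.2, 170.4]
ee_rot: [-0.705, 0.705, 0.05, -0.05]
ft_force: [-0.4, 0.6, -0.8]
gripper_width: 20.3
[ 505.27244743 -128.16031739  170.38263474] mouth [252.47811654 196.79839199] edge [257.52509565 200.49660077]
```

View pics/mc.png

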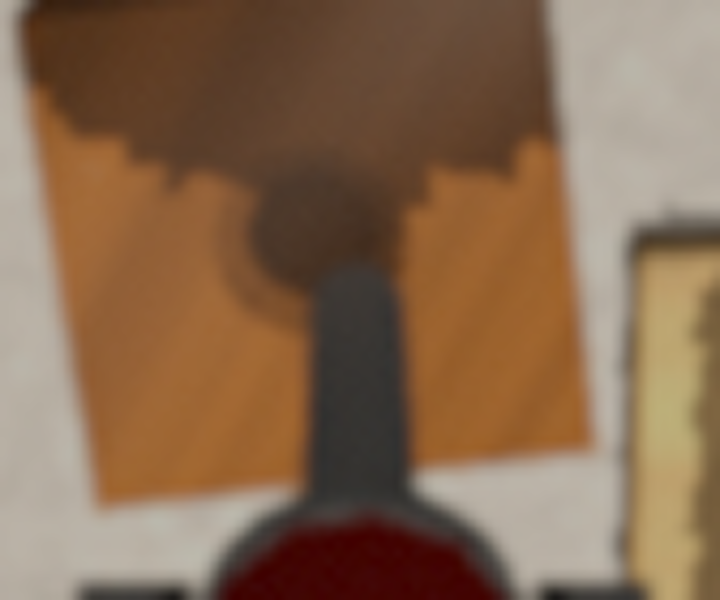

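```bash
python3 -m creep '-0.08 -0.11 0 0 0 0 0;0 0 -0.3 0 0 0 0;0 0 -0.3 0 0 0 0;0 0 -0.3 0 0 0 0;0 0 0 0 0 0 0' && python3 -m creep '0 0 -0.4 0 0 0 0;0 0 -0.4 0 0 0 0;0 0 -0.4 0 0 0 0;0 0 -0.2 0 0 0 0;0 0 0 0 0 0 0'
```

```text
clock: 19.48
position: [501.8, -131.7, 141.7]
ee_rot: [0.705, -0.705, -0.049, 0.05]
ft_force: [-0.4, -0.5, -1.1]
gripper_width: 20.8
clock: 20.1
position: [501.9, -131.6, 100.2]
ee_rot: [0.706, -0.705, -0.049, 0.05]
ft_force: [-0.1, -0.3, -0.5]
gripper_width: 20.5
```

```bash
python3 -m creep '0 0 -0.1 0 0 0 0;0 0 -0.1 0 0 0 0;0 0 0 0 0 0 0' && python3 -m creep '0 0 -0.07 0 0 0 0;0 0 0 0 0 0 0'
```

```text
clock: 20.48
position: [502.4, -131.7, 95.0]
ee_rot: [-0.705, 0.705, 0.05, -0.049]
ft_force: [-0.0, 0.8, -0.4]
gripper_width: 20.9
clock: 20.72
position: [502.6, -131.8, 94.9]
ee_rot: [-0.705, 0.706, 0.05, -0.049]
ft_force: [-4.1, 1.3, 12.2]
gripper_width: 20.6
```

```bash
python3 -m creep '0 0 0 0 0 0 0.65;0 0 0 0 0 0 0.65;0 0 0 0 0 0 0.65;0 0 0 0 0 0 0.65;0 0 0.3 0 0 0 0.65;0 0 0.8 0 0 0 0.65;0 0 0.95 0 0 0 0.65;0 0 0.95 0 0 0 0.65;0 0 0.95 0 0 0 0.65;0 0 0.1 0 0 0 0.65' && python3 -m creep '-0.163 0.583 0 0 0 -0.98 1;-0.163 0.583 0 0 0 -0.98 1;-0.163 0.583 0 0 0 -0.98 1;-0.163 0.583 0 0 0 -0.98 1;-0.163 0.583 0 0 0 -0.98 1;-0.163 0.583 0 0 0 -0.98 1;-0.163 0.583 0 0 0 -0.98 1;-0.163 0.583 0 0 0 -0.98 1;-0.163 0.583 0 0 0 -0.98 1;-0.163 0.583 0 0 0 -0.98 1' && python3 -m creep '-0.163 0.583 0 0 0 -0.98 1;-0.163 0.583 0 0 0 -0.98 1;-0.163 0.583 0 0 0 -0.98 1;-0.163 0.583 0 0 0 -0.98 1;-0.163 0.583 0 0 0 -0.98 1;-0.163 0.583 0 0 0 -0.98 1;-0.163 0.583 0 0 0 -0.98 1;-0.163 0.583 0 0 0 -0.98 1;-0.163 0.583 0 0 0 -0.98 1;-0.163 0.583 0 0 0 -0.98 1'&& python3 -m creep '0 0 0 0 0 0 1;0 0 0 0 0 0 1'
python3 - <<'E'
from h import *
from scipy.spatial.transform import Rotation as Ro
o=readout.get_obs();p=o['position'];print(p,o['qpos'],Ro.from_quat(o['ee_rot'],scalar_first=True).as_matrix().round(3))
c=calibration("wrist");im=read_camera("wrist");cv2.imwrite("pics/g.png",im);s=read_camera("side");cv2.imwrite("pics/gs.png",s)
print(proj(c,[398.3,216.8,152]),proj(c,[429.7,221.7,140]),proj(c,p))
cc=calibration("side");print(proj(cc,[502,-132,140]))
a=cv2.resize(im,(512,384));b=cv2.resize(s[205:275,240:290],(274,384),interpolation=2)
cv2.imwrite("pics/gc.png",np.hstack([a,b]))
E
```

```text
clock: 21.98
position: [503.9, -132.1, 217.1]
ee_rot: [-0.705, 0.706, 0.051, -0.048]
ft_force: [0.5, -0.1, 0.8]
gripper_width: 55.6
clock: 23.22
position: [452.6, 43.7, 213.3]
ee_rot: [-0.67, 0.671, -0.225, 0.224]
ft_force: [-0.0, -0.7, 0.3]
gripper_width: 85.4
clock: 24.48
position: [403.7, 218.4, 213.3]
ee_rot: [-0.533, 0.534, -0.464, 0.463]
ft_force: [0.4, -0.1, -0.4]
gripper_width: 85.7
clock: 24.72
position: [404.2, 217.6, 213.7]
ee_rot: [-0.534, 0.535, -0.463, 0.463]
ft_force: [-0.8, 0.2, 0.3]
gripper_width: 85.3
[404.24075804 217.55077484 213.7049781 ] [ 4.93934109e-01  1.69717598e-01 -1.31036958e-01  1.27117388e+00
 -3.29387353e-04  1.92065749e+00] [[ 0.144 -0.001  0.99 ]
 [-0.99  -0.001  0.144]
 [ 0.001 -1.    -0.001]]
[251.02158377 211.26254982] [292.6952353  205.44279755] [259.95966734 251.59979618]
[266.67319668 225.42846638]
```

View pics/gc.png

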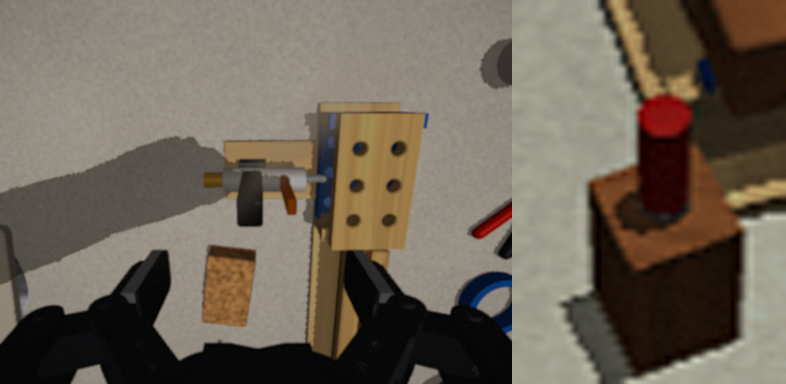

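```bash
python3 -m creep '0.03 -0.03 -0.9 0 0 0 1;0 0 -0.9 0 0 0 1;0 0 -0.9 0 0 0 1;0 0 -0.6 0 0 0 1;0 0 -0.28 0 0 0 1;0 0 0 0 0 0 1' && python3 -m creep '0 0 0 0 0 0 0;0 0 0 0 0 0 0;0 0 0 0 0 0 0;0 0 0 0 0 0 0'
```

```text
clock: 25.58
position: [405.3, 216.7, 106.6]
ee_rot: [-0.534, 0.535, -0.463, 0.463]
ft_force: [0.7, 0.1, 0.3]
gripper_width: 85.6
clock: 26.08
position: [405.7, 217.8, 109.3]
ee_rot: [0.536, -0.534, 0.462, -0.463]
ft_force: [-6.8, -0.8, 15.0]
gripper_width: 33.3
```

```bash
python3 -m creep '0 0 0 0 0 0 0;0 0 0 0 0 0 0;0 0 0 0 0 0 0;0 0 0 0 0 0 0;0 0 0 0 0 0 0;0 0 0 0 0 0 0;0 0 0 0 0 0 0;0 0 0 0 0 0 0' && python3 -m creep '0 0 0 0 0 0 1;0 0 0 0 0 0 1;0 0 0 0 0 0 1;0 0 0 0 0 0 1;0 0 0 0 0 0 1;0 0 0 0 0 0 1'
```

```text
clock: 27.08
position: [405.7, 217.8, 109.3]
ee_rot: [0.536, -0.534, 0.462, -0.463]
ft_force: [-7.3, -1.7, 14.1]
gripper_width: 32.9
clock: 27.82
position: [405.2, 217.1, 106.7]
ee_rot: [-0.534, 0.535, -0.463, 0.463]
ft_force: [-0.2, -0.1, -0.2]
gripper_width: 85.4
```

```bash
python3 -m creep '0 0 0.9 0 0 0 1;0 0 0.9 0 0 0 1;0 0 0.9 0 0 0 1;0 0 0.9 0 0 0 1;0.75 -0.79 0 0 0 0 1;0.75 -0.79 0 0 0 0 1;0.75 -0.79 0 0 0 0 1;0.75 -0.79 0 0 0 0 1;0.75 -0.79 0 0 0 0 1;0.73 -0.79 0 0 0 0 1' && python3 -m creep '0 0 0 0 0 0 1;0 0 0 0 0 0 1'
python3 - <<'E'
from h import *
o=readout.get_obs();p=o['position'];print(p)
c=calibration("wrist");im=read_camera("wrist");cv2.imwrite("pics/n.png",im);t=read_camera("top");cv2.imwrite("pics/t2.png",t)
u=np.array([-.145,.989,0])
for k in(-90,0,94): 
  m=np.array([539.7,74.4,82])+k*u; n=np.array([.989,.145,0])*23
  print(k,proj(c,m),proj(c,m-n),proj(c,m+n))
a=cv2.resize(im,(512,384));b=cv2.resize(t[170:270,330:400],(270,384),interpolation=2)
cv2.imwrite("pics/nc.png",np.hstack([a,b]))
E
```

```text
clock: 29.08
position: [540.4, 74.2, 214.7]
ee_rot: [-0.534, 0.534, -0.463, 0.463]
ft_force: [0.2, 0.3, -0.4]
gripper_width: 84.9
clock: 29.32
position: [539.3, 75.1, 214.5]
ee_rot: [-0.534, 0.535, -0.463, 0.463]
ft_force: [-0.5, 0.7, 0.2]
gripper_width: 85.3
[539.30165988  75.1105662  214.49046959]
-90 [259.0981614  269.38603354] [237.15350755 269.41252282] [281.04649397 269.34205548]
0 [259.08418115 186.57851709] [235.05804772 186.6270643 ] [283.11466038 186.53263335]
94 [259.05618216  82.02296228] [232.51747708  82.10662475] [285.60003172  81.97920845]
```

View pics/nc.png

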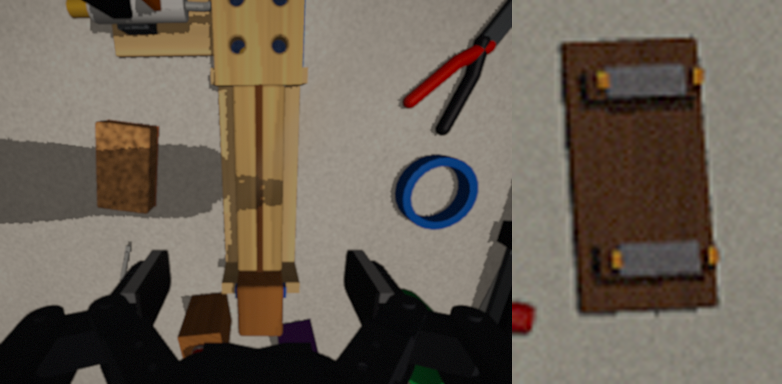

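```bash
python3 -m creep '0.03 -0.02 -0.9 0 0 0 1;0 0 -0.9 0 0 0 1;0 0 -0.9 0 0 0 1;0 0 -0.9 0 0 0 1;0 0 -0.9 0 0 0 1;0 0 -0.6 0 0 0 1;0 0 -0.28 0 0 0 1;0 0 0 0 0 0 1' && python3 -m creep '0 0 0 0 0 0 0;0 0 0 0 0 0 0;0 0 0 0 0 0 0;0 0 0 0 0 0 0;0 0 0 0 0 0 0'
```

```text
clock: 30.42
position: [540.2, 74.8, 53.3]
ee_rot: [-0.534, 0.535, -0.463, 0.463]
ft_force: [0.7, 0.4, -0.2]
gripper_width: 85.1
clock: 31.05
position: [541.3, 74.5, 54.6]
ee_rot: [0.535, -0.534, 0.463, -0.463]
ft_force: [-1.8, 0.8, 6.0]
gripper_width: 45.0
```

```bash
python3 -m creep '0 0 0.15 0 0 0 0;0 0 0.3 0 0 0 0;0 0 0.6 0 0 0 0;0 0 0.8 0 0 0 0;0 0 0.9 0 0 0 0;0 0 0.9 0 0 0 0;0 0 0.8 0 0 0 0;0 0 0.5 0 0 0 0;0 0 0 0 0 0 0' && python3 -m creep '-0.1 -0.6 0 0 0 -0.4 0;-0.1 -0.6 0 0 0 -0.8 0;-0.1 -0.6 0 0 0 -0.95 0;-0.1 -0.6 0 0 0 -0.95 0;-0.1 -0.6 0 0 0 -0.95 0;-0.1 -0.6 0 0 0 -0.95 0;-0.1 -0.6 0 0 0 -0.95 0;-0.1 -0.6 0 0 0 -0.95 0;-0.1 -0.6 0 0 0 -0.95 0;-0.1 -0.6 0 0 0 -0.95 0' && python3 -m creep '-0.1 -0.6 0 0 0 -0.95 0;-0.1 -0.6 0 0 0 -0.95 0;-0.1 -0.6 0 0 0 -0.95 0;-0.1 -0.6 0 0 0 -0.95 0;-0.1 -0.6 0 0 0 -0.95 0;-0.1 -0.6 0 0 0 -0.95 0;-0.1 -0.6 0 0 0 -0.95 0;-0.1 -0.6 0 0 0 -0.95 0;-0.1 -0.6 0 0 0 -0.95 0;-0.1 -0.6 0 0 0 -0.8 0' && python3 -m creep '-0.1 -0.6 0 0 0 -0.8 0;0 -0.3 0 0 0 -0.4 0;0 0 0 0 0 0 0;0 0 0 0 0 0 0'
python3 - <<'E'
from h import *
o=readout.get_obs();print(o['position'],o['qpos'],o['ft_torque'])
for i,n in enumerate(("wrist","top","side")):
    cv2.imwrite(f"pics/k_{n}.png",read_camera(n))
a=cv2.imread("pics/k_side.png");b=cv2.imread("pics/k_wrist.png");cv2.imwrite("pics/k.png",np.hstack([cv2.resize(a[160:384,170:400],(394,384)),cv2.resize(b,(400,300)) if 0 else cv2.resize(b,(400,384))]))
E
```

```text
clock: 32.17
position: [541.1, 74.4, 202.7]
ee_rot: [0.535, -0.534, 0.463, -0.463]
ft_force: [-0.4, -0.0, -6.0]
gripper_width: 45.3
clock: 33.42
position: [509.4, -107.3, 201.1]
ee_rot: [0.34, -0.341, 0.62, -0.62]
ft_force: [-0.1, -0.2, -5.6]
gripper_width: 45.3
clock: 34.67
position: [479.3, -286.9, 201.1]
ee_rot: [0.09, -0.091, 0.702, -0.701]
ft_force: [-0.2, -0.5, -7.1]
gripper_width: 45.1
clock: 35.17
position: [477.8, -312.1, 201.8]
ee_rot: [0.059, -0.059, 0.705, -0.704]
ft_force: [0.2, 0.1, -5.7]
gripper_width: 45.2
[ 477.77226986 -312.07858445  201.81801695] [-5.78856957e-01  3.94750408e-01  1.44065638e-01  1.32059791e+00
  4.48979184e-04  2.39619047e+00] [ 0.0102955   0.08281013 -0.04358731]
```

View pics/k.png

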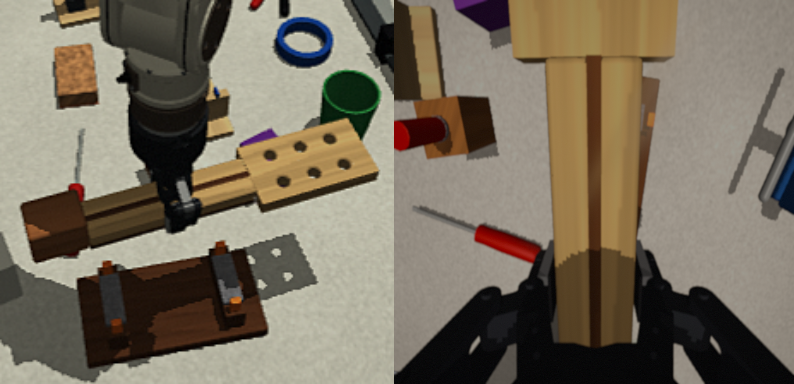

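Run:
```python
from h import *
from scipy.spatial.transform import Rotation as Ro
t=calibration("top");s=calibration("side")
S=lambda x,y:(x/1.5625-.2,y/1.5625-.2)
T2=lambda x,y:(285+x/3.636-.4,145+y/3.636-.4)
gs=np.array([atz(s,S(*p),74) for p in[(364,491),(372,545),(467,472),(480,523)]])
gt=np.array([atz(t,T2(*p),74) for p in[(262,335),(352,331),(249,168),(338,162)]])
# side order: (364)=+y low-x? print
print(gs.round(1));print(gt.round(1));print(gs.mean(0),gt.mean(0))
for i in range(2):
  for g in(gs,gt): d=g[2+i]-g[i];print(np.arctan2(d[1],d[0]))
o=readout.get_obs();M=Ro.from_quat(o['ee_rot'],scalar_first=True).as_matrix();print(o['position'],M.round(3),'neck ang',np.arctan2(-M[1,0],-M[0,0]),np.arctan2(M[1,0],M[0,0]))
# did cradle move: match old vs new crop
for n,(r0,r1,c0,c1) in dict(side=(300,375,210,330)).items():
  a=cv2.imread(f"pics/{n}0.png")[r0+5:r1-5,c0+5:c1-5];b=cv2.imread(f"pics/k_{n}.png")[r0:r1,c0:c1]
  print(cv2.minMaxLoc(cv2.matchTemplate(b,a,cv2.TM_CCOEFF_NORMED)))
```

```text
[[ 407.3 -299.2   74. ]
 [ 410.2 -373.8   74. ]
 [ 546.5 -290.7   74. ]
 [ 549.2 -363.9   74. ]]
[[ 405.6 -294.6   74. ]
 [ 409.2 -368.1   74. ]
 [ 542.3 -287.2   74. ]
 [ 547.8 -361.    74. ]]
[ 478.27276481 -331.88423639   74.        ] [ 476.23576067 -327.72750896   74.        ]
0.06125327664440807
0.053801489911897926
0.07139500956766573
0.05112709118362494
[ 477.88201759 -311.95374175  201.96596325] [[-0.986 -0.     0.166]
 [-0.166  0.    -0.986]
 [-0.    -1.    -0.   ]] neck ang 0.16692074283918473 -2.9746719107506085
(0.4072910249233246, 0.9183261394500732, (10, 10), (5, 5))
```

```bash
python3 -m creep '-0.02 -0.3 0 0 0 -0.7 0;-0.02 -0.28 0 0 0 -0.7 0;0 0 -0.7 0 0 0 0;0 0 -0.9 0 0 0 0;0 0 -0.9 0 0 0 0;0 0 -0.9 0 0 0 0;0 0 -0.5 0 0 0 0;0 0 -0.2 0 0 0 0;0 0 0 0 0 0 0;0 0 0 0 0 0 0'
python3 - <<'E'
from h import *
from scipy.spatial.transform import Rotation as Ro
o=readout.get_obs();M=Ro.from_quat(o['ee_rot'],scalar_first=True).as_matrix();print(o['position'],np.arctan2(-M[1,0],-M[0,0]))
s=read_camera("side");t=read_camera("top");cv2.imwrite("pics/l_s.png",s);cv2.imwrite("pics/l_t.png",t)
cv2.imwrite("pics/l.png",np.hstack([cv2.resize(s[270:380,200:320],(436,400),interpolation=2),cv2.resize(t[165:265,320:410],(360,400),interpolation=2)]))
E
```

```text
clock: 36.58
position: [477.3, -330.6, 80.1]
ee_rot: [-0.02, 0.018, -0.706, 0.707]
ft_force: [-0.3, -0.2, -6.0]
gripper_width: 44.8
[ 477.31139494 -330.56785848   80.13662748] 0.053803004644556895
```

View pics/l.png

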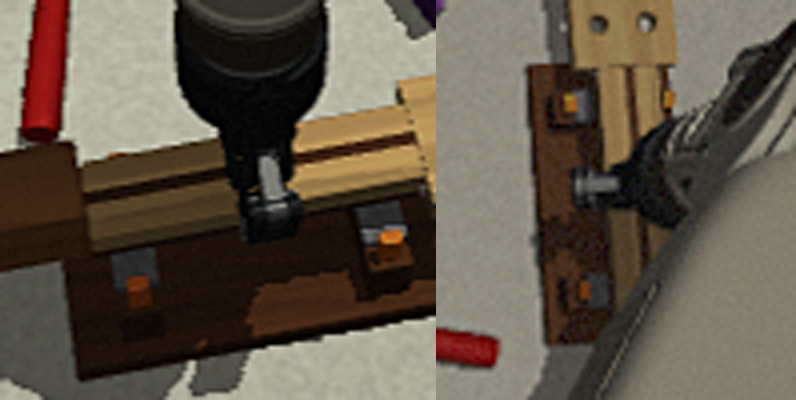

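Run:
```python
from h import *
t=calibration("top");s=calibration("side")
T=lambda x,y:(320+(x-436)/4-.4,165+y/4-.4); S=lambda x,y:(200+x/3.636-.4,270+y/3.636-.4)
print('guides top',[atz(t,T(*p),74).round(1) for p in[(570,102),(669,99),(584,290)]])
print('neck edge left (lower edge z86 or upper 108)',[atz(t,T(600,70),z).round(1) for z in(86,108)],'right',atz(t,T(663,68),108).round(1),'head end',atz(t,T(620,66),108).round(1))
print('guides side',[atz(s,S(*p),74).round(1) for p in[(137,283),(390,234)]])
print('neck side lower edge z86',[atz(s,S(*p),86).round(1) for p in[(95,250),(425,190)]],'upper edge far z108',[atz(s,S(*p),108).round(1) for p in[(82,162),(398,103)]], 'near top edge',[atz(s,S(*p),108).round(1) for p in[(90,208),(415,150)]])
```

```text
guides top [array([ 544.4, -287.3,   74. ]), array([ 547.2, -361.9,   74. ]), array([ 404.6, -294.4,   74. ])]
neck edge left (lower edge z86 or upper 108) [array([ 566.9, -307.5,   86. ]), array([ 563.3, -302.1,  108. ])] right [ 565.1 -348.4  108. ] head end [ 566.3 -316.8  108. ]
guides side [array([ 409.2, -371.3,   74. ]), array([ 549.1, -362.7,   74. ])]
neck side lower edge z86 [array([ 388.7, -355.4,   86. ]), array([ 571.4, -345.8,   86. ])] upper edge far z108 [array([ 386.5, -314.7,  108. ]), array([ 563.7, -303.3,  108. ])] near top edge [array([ 388.6, -342. ,  108. ]), array([ 567. , -332.8,  108. ])]
```

```bash
python3 -m creep '0 0 -0.25 0 0 0 0;0 0 -0.25 0 0 0 0;0 0 -0.15 0 0 0 0;0 0 -0.1 0 0 0 0;0 0 0 0 0 0 0;0 0 0 0 0 0 0' && python3 -m creep '0 0 -0.05 0 0 0 0;0 0 -0.05 0 0 0 0;0 0 0 0 0 0 0'
```

```text
clock: 37.42
position: [476.7, -330.1, 56.6]
ee_rot: [-0.019, 0.019, -0.707, 0.707]
ft_force: [-0.4, -0.5, -6.0]
gripper_width: 45.0
clock: 37.8
position: [476.4, -329.9, 53.2]
ee_rot: [0.019, -0.019, 0.707, -0.707]
ft_force: [0.2, 0.6, -5.3]
gripper_width: 45.2
```

```bash
python3 -m creep '0 0 -0.04 0 0 0 0;0 0 -0.03 0 0 0 0;0 0 0 0 0 0 0'
```

```text
clock: 38.17
position: [476.6, -330.1, 52.5]
ee_rot: [-0.019, 0.019, -0.707, 0.707]
ft_force: [-3.0, 3.5, 5.3]
gripper_width: 44.9
```

```bash
python3 -m creep '0 0 0 0 0 0 0.7;0 0 0 0 0 0 0.8;0 0 0 0 0 0 0.9;0 0 0 0 0 0 0.9;0 0 0 0 0 0 0.9;0 0 0.3 0 0 0 0.9;0 0 0.8 0 0 0 0.9;0 0 0.9 0 0 0 0.9;0 0 0.9 0 0 0 0.9;0 0 0.9 0 0 0 0.9' && python3 -m creep '0 0 0.5 0 0 0 0.9;-0.9 0.6 0 0 0 0 0.9;-0.9 0.9 0 0 0 0 0.9;-0.6 0.9 0 0 0 0 0.9;-0.2 0.9 0 0 0 0 0.9;0 0.9 0 0 0 0 0.9;0 0.9 0 0 0 0 0.9;0 0 0 0 0 0 0.9'
python3 - <<'E'
from h import *
print(readout.get_obs()['position'])
s=read_camera("side");t=read_camera("top");cv2.imwrite("pics/f_s.png",s);cv2.imwrite("pics/f_t.png",t)
cv2.imwrite("pics/f.png",np.hstack([cv2.resize(s[110:384,160:360],(400,548),interpolation=2),np.vstack([cv2.resize(t[140:275,290:410],(400,450),interpolation=2),cv2.resize(t[195:220,150:250],(400,98),interpolation=2)])]))
E
```

```text
clock: 39.42
position: [476.6, -330.1, 167.0]
ee_rot: [-0.019, 0.019, -0.707, 0.707]
ft_force: [-1.1, 0.0, -0.2]
gripper_width: 76.8
clock: 40.42
position: [398.1, -175.7, 180.3]
ee_rot: [0.02, -0.02, 0.707, -0.707]
ft_force: [0.2, -0.1, -0.5]
gripper_width: 76.7
[ 398.09525805 -175.72176557  180.33022798]
```

View pics/f.png

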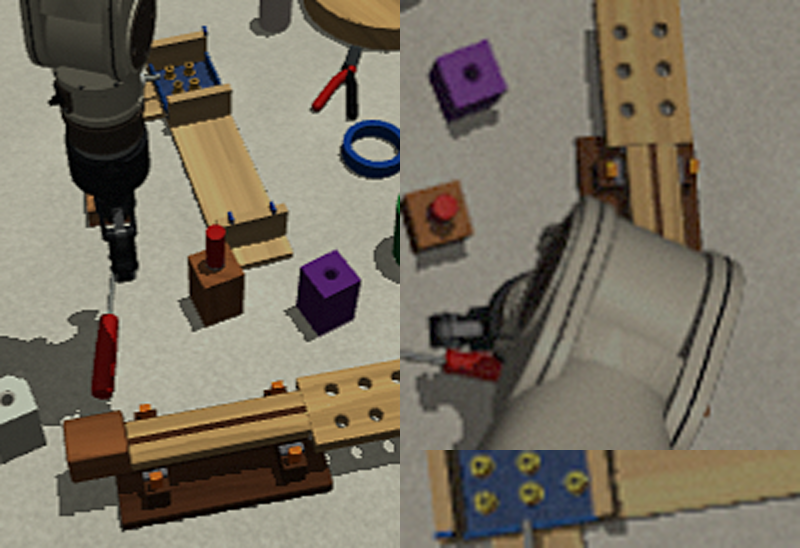

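Run:
```python
from h import *
s=calibration("side");t=calibration("top")
S=lambda x,y:(160+x/2-.3,110+y/2-.3);T=lambda x,y:(290+(x-400)/3.333-.4,140+y/3.333-.4)
print('side far/near heel, far/near head end z80',[atz(s,S(*p),80).round(1) for p in[(126,424),(129,463),(298,384),(306,436)]])
print('guides side',[atz(s,S(*p),74).round(1) for p in[(145,408),(155,478),(278,384),(295,451)]])
B=[atz(t,T(*p),76) for p in[(620,32),(660,29),(623,70),(664,68),(627,110),(667,108)]];m=np.mean(B,0)
u=(B[0]+B[1]-B[4]-B[5]);u/=np.linalg.norm(u);print('head',m,'ang',np.arctan2(u[1],u[0]),'mid',m-162*u)
print('guides top',[atz(t,T(*p),74).round(1) for p in[(612,170),(694,166)]])
print('drift top',atz(s,S(215,231),140),atz(t,T(444,207),140))
```

```text
side far/near heel, far/near head end z80 [array([ 385.6, -316.4,   80. ]), array([ 385.1, -357.9,   80. ]), array([ 566.2, -296.4,   80. ]), array([ 562.3, -354.1,   80. ])]
guides side [array([ 406.2, -298.3,   74. ]), array([ 408.8, -373.8,   74. ]), array([ 546.6, -290.2,   74. ]), array([ 549.3, -365.3,   74. ])]
head [ 634.84947657 -318.16514717   76.        ] ang 0.057972824392013324 mid [ 473.12162905 -327.55148499   76.        ]
guides top [array([ 542.9, -287.6,   74. ]), array([ 547.1, -361.8,   74. ])]
drift top [ 503.2429429  -131.53184049  140.        ] [ 500.88643835 -129.13573474  140.        ]
```

```bash
python3 -m creep '0 0 0 0 0 0 0.9;0 0 0 0 0 0 0.9' && python3 -c "
from station import workorder
print(workorder.hand_in())"
```

```text
clock: 40.78
position: [398.5, -177.6, 180.2]
ee_rot: [-0.019, 0.019, -0.707, 0.707]
ft_force: [-0.3, -0.8, 0.7]
gripper_width: 76.9
the job is handed in; nothing more can be done
None
```

The job is handed in at about 41 s of the 200 s allowed; no verdict was reported.

- **Bushings:** I pushed out the five that were there with the drift; bushing3's bore was empty from the start. The last pictures show all five lying in the tray and all six bores clear.
- **Drift:** It went back into the wooden block before the air gun, because the gripper had to be free to squeeze the trigger. It met the block at the same height as when I first gripped it, so I take it to be fully home.
- **Air gun:** I squeezed the trigger fully for a little over a second, with the neck still on its stand, then released it. The jaw reading was 33 mm, which is about 34 mm because it reads roughly 1 mm low. I did not check in a picture that the trigger had sprung all the way back.
- **Neck:** It lies in the cradle between the orange guides, headstock away from the robot, set down with about 5 N beyond its own weight. It appears parallel to the cradle to within about 0.01 rad.
- **Centring:** The middle of the shaft measures about 3 to 4 mm from the cradle's middle, towards the robot, with an uncertainty of about 2 mm. The top and side cameras disagreed by up to 4 mm across the cradle. I left it there rather than grip it again.
- **Cradle and bystanders:** The cradle had not moved when I compared pictures just before placing the neck. I saw no contact with the bystanders.

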